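Third hand for the carousel pivot

ROBOT

A 6-joint arm with a two-finger parallel gripper is mounted at the origin on the work surface. World frame = base frame: x ahead of the robot, y to its left, z up, the work surface at z = 0. Lengths are in m, angles in rad, forces in N, time in s.
With the tool pointing down it reaches from about 0.4 to 0.925 m from the base axis. Payload 12.5 kg.
Tool frame: the origin (TCP) lies at the centre of the arm's flange, where the gripper is bolted on; the fingertips stand 190 mm ahead of it and the grasp point (between the pads) lies arm.tcp_to_grasp ahead of it (arm.tcp_to_grasp is the distance from the TCP to the grasp point, in m); z points along the fingers, x is the direction in which the jaws open and shut, and the axes are right-handed (so a half turn about z gives the same grasp; the last joint's range is limited). The gripper opens to 95 mm and grips with 3 to 60 N. Pads are 20 mm wide; open, the fingers measure 119 mm over their backs; the gripper's body (75 mm by 180 mm) begins 59 mm behind the grasp point.
Start: joints at [1.077, 0.491, 1.559, -0, 1.092, -0.106], TCP at [0.236, 0.579, 0.405] pointing down, gripper open.
Joint ranges: [-3.1, 3.1], [-0.84, 2.19], [0.05, 2.79], [-1.13, 4.28], [0.06, 2.93], [-2.69, 2.69]. Speed limits (rad/s): [2.22, 2.22, 2.79, 3.14, 3.14, 3.14].

INTERFACE

Orientations are given as a rotation vector (axis times angle).
In Python, from rig import arm gives the robot as it stands. Calls block until the motion is done:
- arm.move_to(position, orientation): joint-space move of the TCP to a pose.
- arm.move_l(position, rot=None, velocity=0.15, guard=None): straight line of the TCP; rot=None keeps the orientation; velocity is the mean speed in m/s. With guard (N) it stops when the force on the tool has changed by that much, and returns True; else False.
- arm.move_joints(angles): joint-space move.
- arm.set_gripper(opening, grasp_force=None): opening from 0.0 (shut) to 1.0 (fully open); grasp_force is the grip in N (None keeps the last); returns when the fingers have stopped.
- arm.pause(seconds).
- arm.ik(position, orientation): joint angles nearest the present ones, or None.
- arm.get_state(): the state.
- arm.snapshot(name): name is "scene" or "side" or "wrist"; returns a dict with "img" (400x640x3 uint8, red, green, blue), "camera_matrix" (3x3 intrinsics, pixels), "pose" (4x4, takes a point from camera to world coordinates); the wrist camera has in their place "tool_from_camera" (4x4, takes a point from camera to tool coordinates, whose origin is the TCP and whose axes are the tool frame's). Camera axes: x right, y down, z forward; pixel columns grow to the right and rows downward; lengths in m; the calibration is good to about 2 mm. A picture is of the moment at which its call begins: read the wrist's pose just before it. There is no depth.
A pose or a line that the arm cannot do raises arm.Unreachable and nothing moves.
- arm.finish_job(): hands the job in, once; it reports no verdict.
Trained networks look in a picture, given as the dict that the camera call returned (one of the last four; its "shot" number tells which), for a name from the list of things; names that differ only in an ending like _2 or _b are one class to them, and where a whole thing is asked for, a point or a joint stands for the part that bears it (a point fixed in the world has none). Each returns a list of dicts, best first, with "p" (0 to 1); they miss things now and then, are a little off and sometimes report something else, mostly with a low value. They report only what shows in the picture. A call takes as long as a camera call. They do not tell look-alikes from the thing itself.
- arm.look_for(picture, label): "xyz" ([x, y, z] in m, in world coordinates, good to about 4 mm: the middle of the surface that is visible of it).
- arm.pinpoint(picture, label): "xyz" ([x, y, z] in m, in world coordinates, good to about 4 mm: a listed point, or the origin of a listed thing).
The state is a dict: "t": time; "joint_positions": joint angles; "joint_vel": joint speeds; "joint_efforts": joint torques, N m; "tcp_pos": TCP position; "orientation": TCP orientation; "wrist_force": force on the tool from outside, world axes, zero at the start; "moment": the same for the moment, N m; "gripper_width": opening from 0.0 (shut) to 1.0 (fully open).
Only numpy, scipy, OpenCV 4.12 (cv2) and the standard library are available. Lean on these libraries where they do the work, as an engineer would, in place of code of your own. Each camera call takes 0.05 s, during which the arm holds its last target. There are 200 camera calls.

TASK

Two steel shaft collars stand on the bench: one slides onto the spindle of the model carousel, the other is bored too small; find out which is which, and put the one that does not go on into the white parts tray. Slide the good one down the spindle onto the sprung brass thrust bush and press it straight down with a steady force of about 8 newtons, so that the bush is about half-way down its travel. Finish like that, still gripping the collar and pressing, without letting go, so that I can tighten its grub screws; leave everything else on the bench where it is.

Things in the scene. Friction and masses are not known exactly. Their poses are not given: they have to be found in the camera images.
- carousel: model fairground carousel, fixed: grey-green slab 22 mm thick, x -100 to +150, y -90 to +90 mm in its frame; round platform (150 mm across, top 42 mm above the bench), ticket stalls (70 mm high, 100 mm off the spindle) at its +x edge. Amid the platform an upright steel spindle, 14 mm diameter, in an aluminium spring cup (45 mm diameter, foot 56 mm, rim 60 mm above the bench). Origin on the bench surface under the spindle's axis, z up
- spindle_tip (a point): tip of the spindle, on its axis, 120 mm above the bench; the top 6 mm taper as a lead-in (7 mm across at the tip, full 14 mm from 114 mm above the bench down)
- bush_top (a point): centre of the flat top of the brass thrust bush, a round piston 34 mm in diameter around the spindle, pushed up out of the spring cup by a spring. Top 74 mm above the bench when free; it sinks straight down as it is pressed. With a collar seated on it the spindle sticks out of the collar's top by 14 mm when the bush is free, 20 mm at half-way, 26 mm fully down
- thrust_bush (a joint): how far the thrust bush is pushed down: 0 free, 0.006 m half-way, 0.012 m fully down on its hard stop. Spring: about 2 N starts it, then 1.2 N per mm, so half-way takes about 9 N on the bush: 2.5 N from the collar's own weight (alone it sinks the bush under 1.5 mm) and 6.5 N from the hand
- collar_a_center (a point): centre (half-way up, on the axis) of one of two steel shaft collars, alike outside: 40 mm diameter, 32 mm high, 0.25 kg, standing upright, axis z, three grub screws round the side (one is always reachable, however gripped). One has a 16.4 mm through bore and slides on the 14 mm spindle; the other, 11 mm, stops on the top 6 mm of the spindle. Which is which is not said
- collar_b_center (a point): the same point of the other of the two collars (see collar_a_center)
- tray: empty white plastic parts tray, open at the top, fixed to the bench: outside 130 (its own x) x 100 (its own y) x 32 mm high, walls and floor 4 mm thick. Origin at the centre of its underside, on the bench
- pot: blue paint jar with a white lid, 52 mm across, 55 mm high, standing; not part of the job. Origin at the centre of its underside
- dropper_1: yellow paint dropper bottle, 25 mm across, 78 mm high, standing; not part of the job. Origin at the centre of its underside
- dropper_2: black paint dropper bottle, 25 mm across, 78 mm high, standing; not part of the job. Origin at the centre of its underside
- hex_key: small dark L-shaped hex key lying flat, 90 mm long, 6 mm thick; not part of the job. Origin at the centre of its underside
- screwdriver: screwdriver with a black handle lying down, 170 mm long, 26 mm thick; not part of the job. Origin at the centre of its underside
- offcut: white plastic offcut, 70 x 28 x 18 mm, lying flat; not part of the job. Origin at the centre of its underside
Not all that is in view belongs to the job. Leave any orange, pink or purple look-alike of the part that bears collar_a_center alone.

How it is judged:
At the end, for the whole second after the job is handed in: Through the last second the fitting collar, upright on the spindle (axis within 4 mm) and still gripped, holds the thrust bush 3 to 9 mm down with 4.5 to 15 N on it, at rest; the collar that does not fit lies released in the parts tray; no bystander has moved over 3 cm (value of joint thrust_bush between 0.003 and 0.009 m and ((contact force between collar_a and thrust_bush between 4.5 and 15 N and horizontal distance between collar_a_center and spindle_tip below 0.004 m and z of collar_a_center in the frame of bush_top below 0.0185 m and angle between collar_a_center's own z axis and vertical below 0.1 rad and linear speed of collar_a below 0.01 m/s and contact force between the fingers and collar_a above 1 N and x of collar_b_center in the frame of tray between -0.061 and 0.061 m and y of collar_b_center in the frame of tray between -0.046 and 0.046 m and height (world z) of collar_b_center below 0.035 m and linear speed of collar_b below 0.02 m/s and contact force between the fingers and collar_b below 0.1 N) or (contact force between collar_b and thrust_bush between 4.5 and 15 N and horizontal distance between collar_b_center and spindle_tip below 0.004 m and z of collar_b_center in the frame of bush_top below 0.0185 m and angle between collar_b_center's own z axis and vertical below 0.1 rad and linear speed of collar_b below 0.01 m/s and contact force between the fingers and collar_b above 1 N and x of collar_a_center in the frame of tray between -0.061 and 0.061 m and y of collar_a_center in the frame of tray between -0.046 and 0.046 m and height (world z) of collar_a_center below 0.035 m and linear speed of collar_a below 0.02 m/s and contact force between the fingers and collar_a below 0.1 N))); the arm keeps its last pose, push and grip.
It fails at once if a bystander (bottle, jar, tool, block) was moved more than 3 cm (distance of any of pot, dropper_1, dropper_2, hex_key, screwdriver, offcut from where it was at the start of the episode above 0.03 m).
It also fails if it takes over 67 s, if anything falls off the work surface, if the arm or the gripper's body presses on something with over 40 N, if the wrist force passes 120 N, or if a joint passes its speed limit or range.

## Working session

There is one attempt and no reset: what is moved stays moved. The work goes in short steps, each a Python script; the robot and the scene stay as the last script left them, time stands still between calls to the robot, and variables do not carry over. Pictures are saved under pics/ and viewed, about 8 in all and at most 12, crops included, and the job is handed in when it is done.

```bash
ls; mkdir -p pics; cat > h.py <<'E'
from rig import arm
import numpy as np, cv2
from scipy.spatial.transform import Rotation as R
def save(p,n): cv2.imwrite(f'pics/{n}.png',p['img'][:,:,::-1])
def proj(p,X,T=None):
    T=p['pose'] if T is None else T
    c=np.linalg.inv(T)@np.append(X,1); u=np.array(p['camera_matrix'])@c[:3]; return u[:2]/u[2]
E
python3 - <<'E'
from h import *
np.set_printoptions(precision=4,suppress=True)
s=arm.get_state(); print(s['t'],s['tcp_pos'],s['orientation'],s['wrist_force'],arm.tcp_to_grasp)
ps={n:arm.snapshot(n) for n in('scene','side')}
for n,p in ps.items():
    save(p,n); print(n,np.array(p['pose'])[:3,3])
    for l in 'spindle_tip bush_top collar_a_center tray carousel pot dropper_1 hex_key screwdriver offcut'.split():
        for d in arm.pinpoint(p,l)[:4]:
            if d['p']>.2: print(n,l,round(d['p'],2),np.array(d['xyz']),proj(p,d['xyz']).round())
print(arm.get_state()['t'])
cv2.imwrite('pics/both.png',np.vstack([cv2.resize(ps[n]['img'][:,:,::-1],(480,300)) for n in ps]))
E
```

```text
pics
0.0 [0.2363 0.5786 0.4042] [ 2.6074  1.7515 -0.0015] [-0.1384  0.4567 -0.3469] 0.1713
scene [1.2135 0.9534 1.0486]
scene spindle_tip 0.89 [0.539  0.0496 0.1209] [332. 203.]
scene bush_top 0.58 [0.5345 0.0492 0.0729] [333. 214.]
scene collar_a_center 0.68 [ 0.4912 -0.3355  0.0133] [284. 172.]
scene collar_a_center 0.49 [ 0.5231 -0.2573  0.0174] [288. 183.]
scene collar_a_center 0.47 [ 0.5788 -0.3981  0.018 ] [257. 172.]
scene tray 0.57 [ 0.6069  0.3254 -0.0007] [371. 290.]
scene carousel 0.89 [0.5375 0.0512 0.0009] [333. 230.]
scene carousel 0.32 [0.5395 0.0492 0.1204] [332. 203.]
scene pot 0.54 [ 0.4051 -0.3287 -0.0012] [302. 168.]
scene pot 0.28 [0.5362 0.0528 0.1206] [333. 203.]
scene dropper_1 0.53 [ 0.5508 -0.4649 -0.0004] [255. 165.]
scene dropper_1 0.5 [ 0.4943  0.4561 -0.0051] [430. 300.]
scene dropper_1 0.45 [0.3457 0.1599 0.0037] [396. 223.]
scene hex_key 0.42 [ 0.3533 -0.1985  0.0006] [332. 177.]
scene screwdriver 0.77 [0.344  0.1568 0.0034] [396. 222.]
scene offcut 0.66 [ 0.7136 -0.2825  0.0013] [241. 202.]
side [ 0.311  -0.5822  0.8049]
side spindle_tip 0.68 [0.5374 
[... 198 characters left out ...]
60. 348.]
side collar_a_center 0.75 [ 0.5753 -0.3948  0.0172] [408. 358.]
side collar_a_center 0.6 [ 0.5226 -0.2604  0.0168] [358. 309.]
side tray 0.97 [ 0.6048  0.3296 -0.001 ] [307. 145.]
side carousel 0.63 [ 0.5443  0.0503 -0.0032] [319. 212.]
side carousel 0.45 [0.5398 0.0484 0.119 ] [318. 182.]
side pot 0.56 [ 0.4021 -0.3245 -0.0011] [317. 358.]
side dropper_1 0.71 [ 0.4979  0.4582 -0.0006] [265. 129.]
side hex_key 0.43 [ 0.3531 -0.1992 -0.0005] [278. 313.]
side screwdriver 0.66 [ 0.5896 -0.3172  0.0134] [396. 323.]
side screwdriver 0.56 [ 0.3431  0.1566 -0.0001] [240. 203.]
side offcut 0.74 [ 0.7149 -0.2816  0.0032] [436. 293.]
side offcut 0.66 [ 0.402  -0.3274  0.0009] [317. 359.]
1.1
```

```bash
python3 - <<'E'
import cv2,numpy as np
a=cv2.imread('pics/scene.png')[120:340,180:500];b=cv2.imread('pics/side.png')[100:400,220:480]
a=cv2.resize(a,None,fx=1.2,fy=1.2);b=cv2.resize(b,None,fx=1.6,fy=1.6)
c=np.zeros((480,800,3),'u1');c[:264,:384]=a;c[:480,384:800]=b
cv2.imwrite('pics/m.png',c)
E
```

```text
(no output)
```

View pics/m.png

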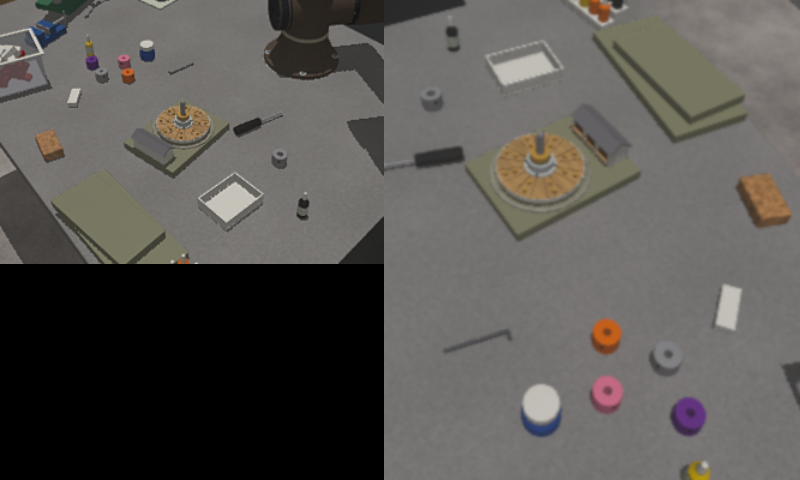

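The two grey collars are at scene px (413,251) and about (0.59,-0.318). Orange, pink and purple look-alikes stand beside the second one. I'll locate the first and look at both from above with the wrist camera.

```bash
cat >> h.py <<'E'
def down(a): return R.from_rotvec(np.pi*np.array([np.cos(a/2),np.sin(a/2),0])).as_rotvec()
def ray(p,uv,z,T=None):
    T=np.array(p['pose'] if T is None else T)
    d=T[:3,:3]@np.linalg.inv(p['camera_matrix'])@[*uv,1]; return T[:3,3]+d*(z-T[2,3])/d[2]
def wsnap():
    s=arm.get_state(); p=arm.snapshot('wrist'); T=np.eye(4); T[:3,:3]=R.from_rotvec(s['orientation']).as_matrix(); T[:3,3]=s['tcp_pos']
    p['T']=T@np.array(p['tool_from_camera']); return p
def circ(p,X,n,zt=0.032):
    """crop round X, bright-ring fit by Hough for outer circle at height zt"""
    u=proj(p,X,p['T']); save(p,n); return u
np.set_printoptions(precision=4,suppress=True)
E
python3 - <<'E'
from h import *
for n,uv in(('scene',(413,251)),('side',(249,161))):
    p=arm.snapshot(n); print(n,ray(p,uv,.02))
    for d in arm.look_for(p,'collar_a_center'): print(d['p'],d['xyz'])
X=ray(p,(249,161),.02)
s=arm.get_state(); a=np.arctan2(*R.from_rotvec(s['orientation']).as_matrix()[[1,0],0]); print('yaw',a)
p=wsnap(); print(p['tool_from_camera'])
# place camera over X
T=R.from_rotvec(down(a)).as_matrix(); off=T@np.array(p['tool_from_camera'])[:3,3]
arm.move_to([X[0]-off[0],X[1]-off[1],.33],down(a))
p=wsnap(); save(p,'w1'); print(proj(p,X,p['T']))
for d in arm.pinpoint(p,'collar_a_center'): print(d['p'],d['xyz'],proj(p,d['xyz'],p['T']))
print(arm.get_state()['t'],arm.get_state()['joint_positions'])
E
```

```text
scene [0.4104 0.3022 0.02  ]
0.67 [0.4993, -0.322, 0.0238]
0.58 [0.5845, -0.3885, 0.0245]
0.55 [0.5984, -0.3046, 0.0249]
0.45 [0.529, -0.246, 0.0242]
side [0.4063 0.2971 0.02  ]
0.9 [0.5204, -0.2649, 0.0337]
0.78 [0.49, -0.3428, 0.0314]
0.65 [0.5883, -0.3199, 0.0327]
0.61 [0.5689, -0.4001, 0.0313]
0.57 [0.552, 0.0246, 0.0387]
yaw 1.1830230474064944
[[ 1.      0.      0.0008 -0.0014]
 [-0.0002  0.9593  0.2823 -0.0795]
 [-0.0007 -0.2823  0.9593  0.0204]
 [ 0.      0.      0.      1.    ]]
[319.1032 108.14  ]
2.9417 [ 0.391   0.4762  1.825   0.0001  0.8401 -0.7934]
```

View pics/w1.png

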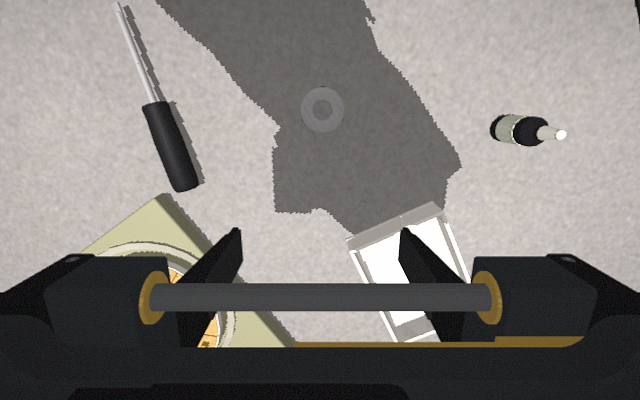

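The collar is at (322,109), about 44 px across, and its bore looks about 19 px (roughly 17 mm), so it is probably the good one. Next I'll measure it and view the other.

```bash
python3 - <<'E'
from h import *
def meas(p,uv,n):
    g=cv2.cvtColor(p['img'],cv2.COLOR_RGB2GRAY); x,y=map(int,uv); c=g[y-40:y+40,x-40:x+40]
    c=cv2.resize(c,None,fx=5,fy=5,interpolation=cv2.INTER_CUBIC); c=cv2.normalize(c,None,0,255,cv2.NORM_MINMAX); cv2.imwrite(f'pics/{n}.png',c)
    for r in((90,140),(20,60)):
        h=cv2.HoughCircles(cv2.GaussianBlur(c,(0,0),3),cv2.HOUGH_GRADIENT,1,400,param1=60,param2=12,minRadius=r[0],maxRadius=r[1])
        if h is not None:
            u=h[0,0]; px=np.array([x-40,y-40])+u[:2]/5; print(n,'px',px,'r',u[2]/5,'xyz@.032',ray(p,px,.032,p['T']))
p=wsnap(); meas(p,(322,109),'c1'); 
s=arm.get_state(); print(s['tcp_pos'])
X=np.array([.59,-.318,.02]); a=np.pi/4
off=R.from_rotvec(down(a)).as_matrix()@np.array(p['tool_from_camera'])[:3,3]
q=None
for k in (a,a-np.pi):
    j=arm.ik([X[0]-off[0],X[1]-off[1],.33],down(k)); print(k,j)
off=R.from_rotvec(down(a)).as_matrix()@np.array(p['tool_from_camera'])[:3,3]
arm.move_to([X[0]-off[0],X[1]-off[1],.33],down(a))
p=wsnap(); save(p,'w2'); u=proj(p,X,p['T'])
for d in arm.pinpoint(p,'collar_a_center'): print(d['p'],d['xyz'],proj(p,d['xyz'],p['T']))
meas(p,u,'c2'); print(u,arm.get_state()['t'])
b=cv2.resize(p['img'][:,:,::-1],(400,250)); o=np.zeros((600,800,3),'u1'); 
for i in(0,1): o[:400,400*i:400*i+400]=cv2.imread(f'pics/c{i+1}.png')
o[400:,:320]=cv2.resize(b,(320,200)); cv2.imwrite('pics/cc.png',o)
E
```

```text
c1 px [323.5 109.9] r 23.14 xyz@.032 [0.409  0.3002 0.032 ]
c1 px [322.3 110.1] r 10.26 xyz@.032 [0.4087 0.2992 0.032 ]
[0.4801 0.2691 0.3301]
0.7853981633974483 [-0.6114  0.7365  1.2901 -0.      1.1149 -1.3968]
-2.356194490192345 [-0.6114  0.7365  1.2901 -0.      1.1149  1.7448]
0.9 [0.525, -0.2621, 0.0178] [310.7485   1.0309]
0.85 [0.5821, -0.3987, 0.017] [253.4801 163.1613]
0.72 [0.4929, -0.3372, 0.0216] [221.8823  40.0683]
0.55 [0.587, -0.3179, 0.0182] [316.1862 105.1208]
c2 px [320.5 107.9] r 26.539999 xyz@.032 [ 0.5915 -0.3168  0.032 ]
c2 px [337.7 104.9] r 5.7599998 xyz@.032 [ 0.6002 -0.3045  0.032 ]
[318.4275 107.6306] 5.45
```

View pics/cc.png

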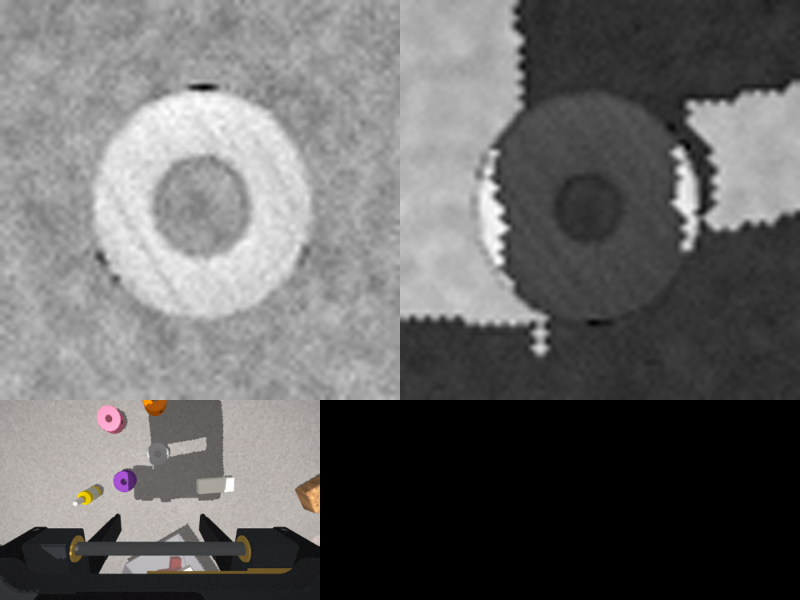

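The left collar's bore measures about 17 mm, so it fits. The right one, at (0.5885,-0.320), measures about 12 mm and is the bad one. It goes into the tray first.

```bash
python3 - <<'E'
from h import *
p=wsnap(); c=ray(p,(315.7,108.5),.032,p['T']); print('c',c)
sd=arm.snapshot('side')
K=[ray(sd,((x-384)/1.6+220,y/1.6+100),.032)[:2] for x,y in((486,66),(543,42),(562,75),(505,97))]
K=np.array(K); print('tray',K.mean(0)); e=K[1]-K[0]+K[2]-K[3]; f=K[3]-K[0]+K[2]-K[1]; print(np.linalg.norm(e)/2,np.linalg.norm(f)/2)
l=e if np.linalg.norm(e)>np.linalg.norm(f) else f; at=np.arctan2(l[1],l[0]); at=(at+np.pi/2)%np.pi-np.pi/2; print('at',np.degrees(at))
g=arm.tcp_to_grasp; a=np.pi/4
arm.set_gripper(.7,30)
arm.move_l([c[0],c[1],g+.11],down(a),velocity=.25); arm.move_l([c[0],c[1],g+.022],velocity=.12)
arm.set_gripper(0,30); s=arm.get_state(); print('w',s['gripper_width']*95,s['t'])
arm.move_l([c[0],c[1],.36],velocity=.25); s=arm.get_state(); print('w',s['gripper_width']*95,s['wrist_force'],s['t'])
t=np.array([.606,.3275])
k=min([at,at+np.pi,at-np.pi],key=lambda k:abs(0.495-k-0))  # keep q6 near 0
arm.move_to([*t,.30],down(k)); print(arm.get_state()['t'],arm.get_state()['joint_positions'])
p=arm.snapshot('side'); save(p,'pre'); p2=arm.snapshot('scene')
cv2.imwrite('pics/pre.png',np.hstack([cv2.resize(p['img'][60:210,220:420,::-1],(400,300)),cv2.resize(p2['img'][200:350,270:470,::-1],(400,300))]))
E
```

```text
c [ 0.5888 -0.3203  0.032 ]
tray [0.5983 0.3012]
0.1320466926865381 0.10532242885897876
at 12.366128725575654
w 38.58625782569452 8.2167
w 38.79304537419298 [-0.4376  0.0072 -4.1511] 9.0333
11.35 [ 0.3985  0.6863  1.4884 -0.0001  0.9668  0.1834]
```

View pics/pre.png

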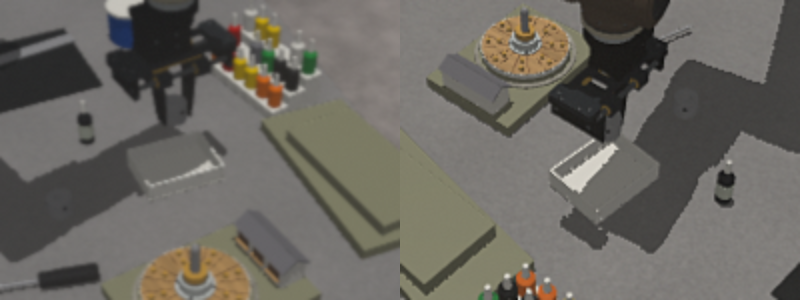

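The two estimates of the tray centre differ by 27 mm in y: (0.606,0.328) from pinpoint and (0.598,0.301) from my corner readings. I'll overlay the tray model on the unobstructed images to settle it.

```bash
python3 - <<'E'
from h import *
out=[]
for n,(y,x) in(('scene',(225,310)),('side',(95,230))):
    p=arm.snapshot(n); im=cv2.imread(f'pics/{n}.png'); im=cv2.resize(im,None,fx=4,fy=4,interpolation=cv2.INTER_CUBIC)
    for c,col in(((.606,.3275),(0,0,255)),((.5983,.3012),(0,200,0))):
        A=np.radians(12.4); M=np.array([[np.cos(A),-np.sin(A)],[np.sin(A),np.cos(A)]])
        for z in(.032,):
            q=[proj(p,[*(np.array(c)+M@[i*.065,j*.05]),z]) for i,j in((1,1),(1,-1),(-1,-1),(-1,1))]
            cv2.polylines(im,[(4*np.array(q)+2).astype(int)],True,col,1)
    out.append(im[y*4:y*4+500,x*4:x*4+400])
cv2.imwrite('pics/ov.png',np.hstack(out))
E
```

```text
(no output)
```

View pics/ov.png

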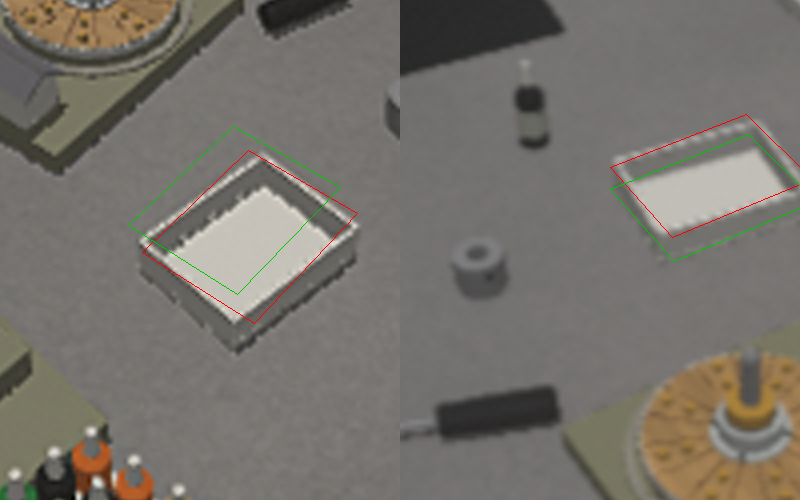

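Red (0.606,0.3275) is right to within a few mm. Next I lower and release the bad collar there, then view the spindle with the same camera geometry I used for the good collar.

```bash
python3 - <<'E'
from h import *
g=arm.tcp_to_grasp; t=[.606,.3275]
arm.move_l([*t,g+.045],velocity=.2); hit=arm.move_l([*t,g+.027],velocity=.05,guard=5)
print(hit,arm.get_state()['tcp_pos'][2]-g); arm.set_gripper(.6)
arm.move_l([*t,g+.13],velocity=.25)
a=1.183; X=np.array([.538,.0495,.12])
p0=wsnap(); off=R.from_rotvec(down(a)).as_matrix()@np.array(p0['tool_from_camera'])[:3,3]
arm.move_to([X[0]-off[0],X[1]-off[1],.418],down(a)); 
p=wsnap(); save(p,'w3'); u=proj(p,X,p['T']); print(u,arm.get_state()['t'])
for l in('spindle_tip','bush_top'):
  for d in arm.pinpoint(p,l)[:2]: print(l,d['p'],d['xyz'],proj(p,d['xyz'],p['T']))
x,y=map(int,u)
z=cv2.resize(p['img'][y-45:y+45,x-45:x+45,::-1],(540,540),interpolation=cv2.INTER_CUBIC)
z2=cv2.resize(p['img'][:,:,::-1],(256,160)); o=np.zeros((540,800,3),'u1'); o[:,:540]=z; o[:160,540:796]=z2; 
sd=arm.snapshot('side'); o[160:320,540:796]=cv2.resize(sd['img'][100:200,230:390,::-1],(256,160))
cv2.imwrite('pics/sp.png',o); print(x,y)
E
```

```text
True 0.02624539468808873
[320.1731 109.356 ] 15.0833
spindle_tip 0.93 [0.5403, 0.0482, 0.1175] [319.7918 112.4467]
bush_top 0.65 [0.54, 0.0518, 0.0723] [322.9638 110.1611]
bush_top 0.44 [0.351, -0.2008, -0.0006] [62.5973 39.4948]
320 109
```

View pics/sp.png

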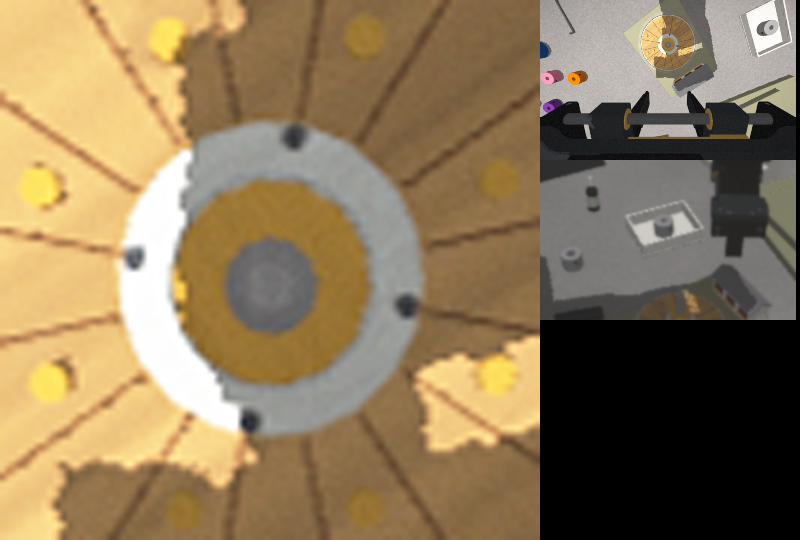

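The bad collar stands released in the tray. The spindle axis is at wrist px ≈(319.8,111.3). Next I grip the good collar, lift it, and check where it sits in the hand.

```bash
python3 - <<'E'
from h import *
g=arm.tcp_to_grasp; a=1.183
p=wsnap(); S=ray(p,(319.8,111.3),.118,p['T']); print('spindle',S)
T1=p['T'].copy(); s=arm.get_state(); T1[:3,3]+=np.array([.4801,.2691,.3301])-s['tcp_pos']
C=ray(p,(321.8,109.8),.032,T1); print('collar',C)
np.save('S.npy',S)
arm.move_to([C[0],C[1],g+.13],down(a)); arm.move_l([C[0],C[1],g+.022],velocity=.12)
arm.set_gripper(0,45); print('w',arm.get_state()['gripper_width']*95)
arm.move_l([C[0],C[1],.36],velocity=.25); arm.pause(.3); s=arm.get_state(); print(s['wrist_force'],s['tcp_pos'],s['t'])
p=wsnap(); save(p,'w4'); u=proj(p,np.array(s['tcp_pos'])+[0,0,-(g-.010)],p['T']); print('expected top centre px',u)
x,y=map(int,u); x0,y0=max(x-100,0),max(y-75,0)
cv2.imwrite('pics/h.png',cv2.resize(p['img'][y0:y0+150,x0:x0+200,::-1],None,fx=4,fy=4,interpolation=cv2.INTER_CUBIC)); print(x0,y0)
E
```

```text
spindle [0.5395 0.0487 0.118 ]
collar [0.4081 0.2989 0.032 ]
w 38.79370783141741
[ 0.249   0.7377 -1.994 ] [0.4082 0.2989 0.3591] 19.2667
expected top centre px [322.8988 268.9326]
222 193
```

View pics/h.png

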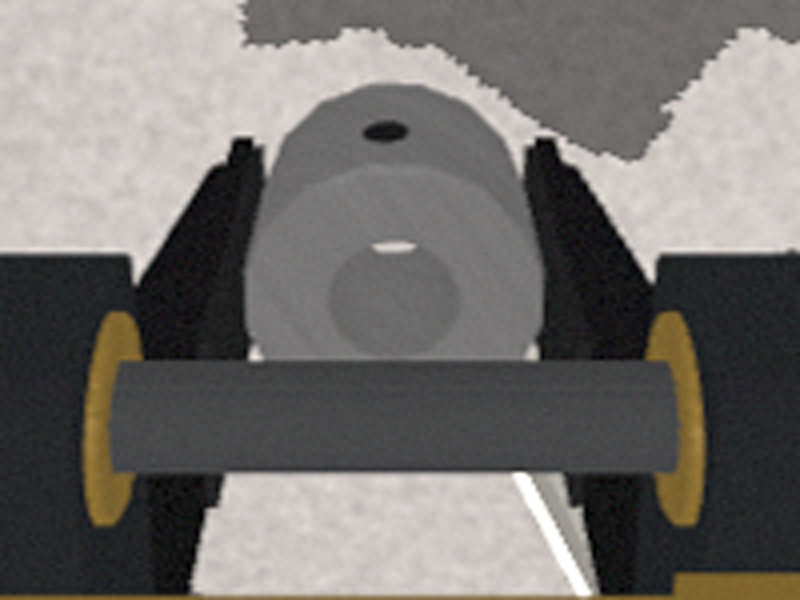

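The held bore is seen at px (320.1,267.6) against an expected (322.9,268.9), which is about 1.5 mm of camera bias along the jaws. I'll subtract that so the collar and spindle agree in the same camera, then go down guarded.

```bash
cat >> h.py <<'E'
def F(n=8):
    o=[]
    for _ in range(n): arm.pause(.03); o.append(arm.get_state()['wrist_force'])
    return np.mean(o,0)
E
python3 - <<'E'
from h import *
g=arm.tcp_to_grasp; a=1.183; S=np.load('S.npy')
p=wsnap(); t=np.array(arm.get_state()['tcp_pos']); M=ray(p,(320.1,267.6),t[2]-g+.010,p['T']); d=(M-t)[:2]; print('d',d)
x,y=S[:2]-d; print('target',x,y)
arm.move_to([x,y,.335],down(a)); f0=F(); np.save('f0.npy',f0); print('f0',f0,arm.get_state()['t'])
for z in (.313,.307,.300,.290,.275):
    hit=arm.move_l([x,y,z],velocity=.04,guard=6); s=arm.get_state(); print(z,hit,np.array(s['tcp_pos']),F(4)-f0)
    if hit: break
print(arm.get_state()['t'])
E
```

```text
d [-0.0013 -0.001 ]
target 0.5408046401528815 0.049622871941473704
f0 [ 0.0729  0.1829 -2.1693] 20.725
0.313 False [0.5409 0.0496 0.313 ] [-0.3916 -0.0696  0.0815]
0.307 False [0.5408 0.0496 0.3067] [-0.2697  0.0692 -0.2555]
0.3 False [0.5408 0.0496 0.2996] [-0.9996  0.075  -0.5288]
0.29 False [0.5408 0.0496 0.2896] [-1.7138 -0.0518 -1.6196]
0.275 False [0.5408 0.0496 0.2746] [-2.976   0.1769 -1.3158]
23.6417
```

It is on the spindle with no stop. There is a slight side push of -3 N in x, so I'll nudge the x position before pressing.

```bash
python3 - <<'E'
from h import *
f0=np.load('f0.npy'); x,y=.5408,.0496
for dx in(-.0005,-.001,-.0015):
    arm.move_l([x+dx,y,.2746],velocity=.02); f=F()-f0; print(dx,f)
    if abs(f[0])<.6: break
x+=dx
z=.268; fz=f[2]
while z>.2585:
    arm.move_l([x,y,z],velocity=.03); f=F(6)-f0; print(round(z,4),arm.get_state()['tcp_pos'],f,arm.get_state()['gripper_width']*95)
    if f[2]>5.9: break
    z-=.0015 if f[2]<4 else .0007
p=arm.snapshot('side'); save(p,'s6'); q=arm.snapshot('scene'); save(q,'s7'); print(arm.get_state()['t'])
o=np.hstack([cv2.resize(i['img'][150:225,c:c+100,::-1],(400,300),interpolation=cv2.INTER_CUBIC) for i,c in((p,267),(q,282))]); cv2.imwrite('pics/pr.png',o)
E
```

```text
-0.0005 [-0.5115  0.115  -0.1786]
0.268 [0.5403 0.0496 0.268 ] [-0.1954 -0.5145 -0.1184] 38.63259985814618
0.2665 [0.5403 0.0496 0.2666] [-0.3283  0.019   3.4292] 38.79089800156358
0.265 [0.5404 0.0496 0.2651] [-0.0559 -0.0115  5.2308] 38.726572260510515
0.2643 [0.5403 0.0496 0.2644] [ 0.222  -0.1414  6.0834] 38.46915766961296
26.175
```

View pics/pr.png

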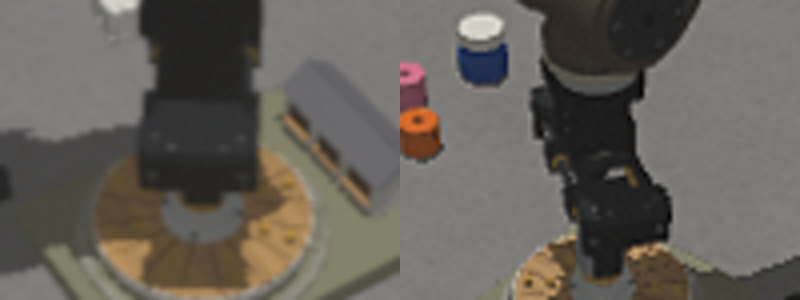

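The force rises at 1.2 N/mm with almost no side load. At 6.1 N the bush is about 3.4 mm down, so I go a further 2.1 mm for half-way.

```bash
python3 - <<'E'
from h import *
f0=np.load('f0.npy')
arm.move_l([.5403,.0496,.2621],velocity=.02); arm.pause(.5)
for _ in range(3): print(F(10)-f0, arm.get_state()['tcp_pos'],arm.get_state()['orientation'],arm.get_state()['gripper_width']*95)
p=wsnap(); q=arm.snapshot('side'); print(arm.get_state()['t'])
A=cv2.resize(p['img'][200:350,220:420,::-1],(440,330),interpolation=cv2.INTER_CUBIC); B=cv2.resize(q['img'][100:400,220:540,::-1],(352,330))
cv2.imwrite('pics/fin.png',np.hstack([A,B]))
E
```

```text
[-0.1477 -0.1264  8.3859] [0.5403 0.0496 0.2623] [2.6077 1.7517 0.0004] 38.996411442923154
[-0.3908  0.146   8.5213] [0.5403 0.0496 0.2623] [2.6077 1.7516 0.0005] 38.57270389396724
[-0.1149 -0.0266  8.3342] [0.5403 0.0496 0.2623] [2.6077 1.7516 0.0005] 38.60294533337977
28.0333
```

View pics/fin.png

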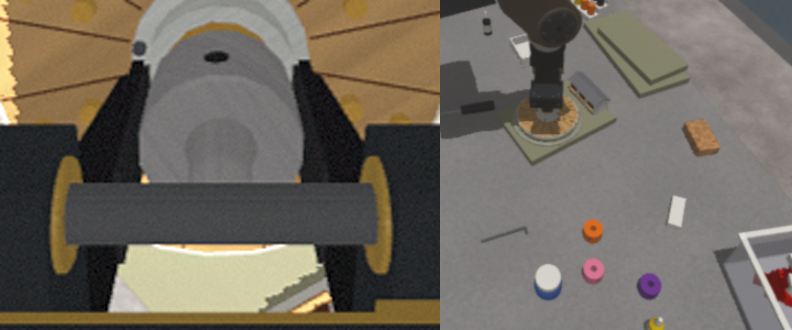

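The collar is on the spindle, seated on the bush, upright and gripped. The force on the bush is steady at 8.4 N (about 5.3 mm down) and the bystanders look unmoved, so I'm handing in.

```bash
python3 -c "
from h import *
arm.finish_job(); print(arm.get_state()['t'])"
```

```text
the job is handed in; nothing more can be done
the job is handed in; nothing more can be done
```

The good collar is on the spindle, and the arm is gripping it and pressing it onto the thrust bush, so you can tighten the grub screws. The job was handed in at about 28 s of the 67 s allowed.

- **Which is which:** I measured the bores with the wrist camera. The collar near the tray had the larger bore (about 17 mm as seen) and slid down the spindle without stopping. The one among the coloured look-alikes measured about 12 mm. I did not try that one on the spindle; it went straight into the white tray, where it was seen standing upright and released.
- **Pressing:** The force on the bush, with the collar's own weight counted, held steady at 8.3–8.5 N. Sideways force was under 0.5 N. From the spring figures that puts the bush about 5.3 mm down, near half-way. I did not measure the bush travel directly.
- **Disagreements along the way:**
  - My first reading of the tray corners put its centre 27 mm off. An overlay on the pictures showed the network's position was right.
  - The wrist camera was about 1.5 mm off along the jaws, which I corrected. The x position needed another 0.5 mm after a 3 N side push on the spindle.
- **Other objects:** In the last picture the jar, hex key and offcut look where they started. The screwdriver and the black dropper bottle were partly in shadow or at the edge of the view. I did not re-measure any of them.

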